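Set the drying cabinet's vent stay to its last hole

ROBOT

A 7-joint arm with a two-finger parallel gripper is mounted at the origin on the work surface. World frame = base frame: x ahead of the robot, y to its left, z up, the work surface at z = 0. Lengths are in m, angles in rad, forces in N, time in s.
With the tool pointing down it reaches from about 0.375 to 0.925 m from the base axis. Payload 3.1 kg.
Tool frame: the origin (TCP) lies between the finger pads; the fingertips stand 19 mm ahead of it and the grasp point (between the pads) is the TCP; z points along the fingers, y is the line along which they close (so a half turn about z gives the same grasp; the last joint's range is limited). The gripper opens to 85 mm and grips with 20 to 120 N. Pads are 22 mm wide; open, the fingers measure 114 mm over their backs; the gripper's body (76 mm by 85 mm) begins 54 mm behind the grasp point. The pads swing forward as they close: fully open they stand 13 mm farther back than shut.
Start: joints at [-1.402, 0.383, 0.044, 1.598, -0.018, 1.161, -0.05], TCP at [0.171, 0.627, 0.25] pointing down, gripper open.
Joint ranges: [-2.61, 2.61], [-0.41, 2.15], [-1.48, 1.57], [0, 2.5], [-1.57, 4.71], [0.05, 1.97], [-2.85, 2.85]. Speed limits (rad/s): [2.79, 2.79, 3.14, 3.14, 3.14, 3.14, 3.14].

INTERFACE

Orientations are given as a unit quaternion [x, y, z, w].
In Python, from bench import move_ptp, movel, move_j, move_gripper, pause, inverse_kinematics, read_camera, camera_params, MotionError, sign_off, look_for, tip_of, read_time_s, read_qpos, read_joint_vel, read_effort, read_eef_pos, read_tcp_rot, read_ft_force, read_ft_torque, read_finger_gap, read_grasp_force gives the robot as it stands. Calls block until the motion is done:
- move_ptp(position, orientation): joint-space move of the TCP to a pose.
- movel(position, orientation=None, speed=0.15): straight line of the TCP; orientation=None keeps the orientation; speed is the mean speed in m/s.
- move_j(angles): joint-space move.
- move_gripper(opening, effort=None): finger opening in m; effort is the grip in N (None keeps the last); returns when the fingers have stopped.
- pause(seconds).
- inverse_kinematics(position, orientation): joint angles nearest the present ones, or None.
- read_camera(name): name is "side" or "top"; returns the picture (400x640x3 uint8, red, green, blue); there is no depth.
- camera_params(name): a dict with "K" (3x3 intrinsics, pixels), "camera_from_world" (4x4, takes a point from world to camera coordinates). Camera axes: x right, y down, z forward; pixel columns grow to the right and rows downward; lengths in m; the calibration is good to about 2 mm. A picture is of the moment at which its call begins. camera_params takes no time and is no camera call.
A pose or a line that the arm cannot do raises MotionError and nothing moves.
- sign_off(): hands the job in; it is judged then, once.
Trained networks look in the newest picture that a camera, given by its name, has taken for a name from the list of things; names that differ only in an ending like _2 or _b are one class to them, and where a whole thing is asked for, a point or a joint stands for the part that bears it (a point fixed in the world has none). Each returns a list of dicts, best first, with "confidence" (0 to 1); they miss things now and then, are a little off and sometimes report something else, mostly with a low value. They report only what shows in the picture. A call takes as long as a camera call.
- look_for(camera, name): "at" ([column, row] in pixels, amid what is visible of it).
- tip_of(camera, name): "at" ([column, row] in pixels: a listed point, or the origin of a listed thing).
Readings, each from a call of its own:
- read_time_s(): time.
- read_qpos(): joint angles.
- read_joint_vel(): joint speeds.
- read_effort(): joint torques, N m.
- read_eef_pos(): TCP position.
- read_tcp_rot(): TCP orientation.
- read_ft_force(): force on the tool from outside, world axes, zero at the start.
- read_ft_torque(): the same for the moment, N m.
- read_finger_gap(): finger opening in m.
- read_grasp_force(): force on a finger pad.
Only numpy, scipy, OpenCV 4.12 (cv2) and the standard library are available. Lean on these libraries where they do the work, as an engineer would, in place of code of your own. Each camera call takes 0.05 s, during which the arm holds its last target. There are 200 camera calls.

TASK

The vent flap of the drying cabinet is held just ajar by its stay. Lift the stay off the pin by its red knob, swing the flap wider with it and drop the last hole, the round one nearest the knob, over the pin so that the stay lies fully down again, then let go. The pin is clamped anywhere along its slot, so feel for it gently and never force the stay against it; do not disturb the tin, the bottle or the mallet.

Things in the scene. Friction and masses are not known exactly. Their poses are not given: they have to be found in the camera images.
- cabinet: White bench-top drying cabinet, 260 (x) x 360 (y) x 150 mm high, fixed to the bench. Origin: centre of its underside. Its front, with the vent flap, faces its own -x. The stay and the pin are on its flat top.
- flap (a joint): Opening of the green vent flap (220 mm wide, 12 mm thick, top level with the cabinet's), rad: 0 shut, 0.25 at the start, 0.73 to 0.97 with the last hole on the pin. Upright hinge at (-136, -160) mm in the cabinet's frame; the free edge opens towards the cabinet's -x. The hinge is stiff enough (about 0.12 N m) to stay where it is left.
- stay: Dark steel bar, 26 mm wide, 5 mm thick, flat, 7 mm above the cabinet's top at the start. Origin: its pivot on the flap's top edge (150 mm from the flap's hinge), at the bar's underside; x along the bar to the knob, z up. Swings freely sideways and upward. Along x: a slot 40 x 13 mm at 85 mm (over the pin at the start), a spare 10 mm hole at 122, the last 10 mm hole at 173.7, the knob at 215.7 mm.
- knob (a point): Centre of the red ball knob, 24 mm in diameter, on a 10 mm stem, at the stay's free end; 36 mm above the bar's underside, 43 mm above the cabinet's top when the stay is down. To clear the pin at the start it must rise 35 mm or more. With the bar lying on the pin's tip near the last hole it is about 15 mm up; the stay's weight (about 1 N here) drops it when the hole comes over the pin.
- last_hole (a point): Centre of the stay's last round hole (10 mm), at the bar's underside, 42 mm from the knob's centre towards the pivot.
- sill: Brass plate 56 x 24 x 3 mm on the cabinet's top; origin: centre of its underside; x along its slot, parallel to the stay at the start and (within 0.05 rad) at the end. The steel pin, 8 mm thick, chamfered tip 19 mm above the origin, 12 mm above the lowered stay's underside, stands at y = 0, x fixed anywhere from -15 to +15 mm: not told where. On its rubber bush it gives 1 mm per 4 N, at most 5.
- tin: Small tin, 64 mm across, 45 mm high, standing on the cabinet's top. Origin: centre of its underside. Leave alone.
- dye_bottle: Amber dye bottle, 54 mm across, 130 mm high, standing on the bench at the cabinet's +y side. Origin: centre of its underside. Leave alone.
- mallet: White-headed mallet with a wooden handle, 235 mm long, 56 mm high, lying on the bench at the cabinet's -y side. Origin: on the bench under the handle's end at the head. Leave alone.

How it is judged:
On the way:
1. the stay is lifted clear of the pin (angle between stay's own z axis and vertical above 0.15 rad), for 0.1 s.
At the end, for the whole second after the job is handed in: The stay lies down (tilted less than 0.03 rad) with its last hole over the pin (within 18.5 mm of the sill plate's centre along its slot, 6 mm across), stay and flap are at rest (angle between stay's own z axis and vertical below 0.03 rad and x of last_hole in the frame of sill between -0.0185 and 0.0185 m and y of last_hole in the frame of sill between -0.006 and 0.006 m and linear speed of stay below 0.02 m/s and velocity of joint flap between -0.03 and 0.03 rad/s); the robot touches nothing.
It fails at once if the stay is pressed, dragged or dropped against the pin or its plate with more than 25 N (contact force between stay and sill above 25 N).
It fails at once if the tin is moved by more than 20 mm or tipped (distance of tin from where it was at the start of the episode above 0.02 m or angle between tin's own z axis and vertical above 0.3 rad).
It fails at once if the dye bottle is moved by more than 20 mm or tipped (distance of dye_bottle from where it was at the start of the episode above 0.02 m or angle between dye_bottle's own z axis and vertical above 0.3 rad).
It fails at once if the mallet is moved by more than 20 mm or tipped (distance of mallet from where it was at the start of the episode above 0.02 m or angle between mallet's own z axis and vertical above 0.3 rad).
It also fails if it takes over 51 s, if anything falls off the work surface, if the arm or the gripper's body presses on something with over 40 N, if the wrist force passes 120 N, or if a joint passes its speed limit or range.

## Working session

There is one attempt and no reset: what is moved stays moved. The work goes in short steps, each a Python script; the robot and the scene stay as the last script left them, time stands still between calls to the robot, and variables do not carry over. Pictures are saved under pics/ and viewed, at most 10 in all, crops included, and the job is handed in when it is done.

```bash
mkdir -p pics; cat > h.py <<'E'
import numpy as np, cv2
from bench import *
def proj(c,P):
    p=camera_params(c);P=np.atleast_2d(P);q=(p["camera_from_world"]@np.c_[P,np.ones(len(P))].T)[:3]
    u=p["K"]@q;return (u[:2]/u[2]).T
def ray(c,px):
    p=camera_params(c);T=np.linalg.inv(p["camera_from_world"])
    d=T[:3,:3]@np.linalg.inv(p["K"])@np.array([px[0],px[1],1.]);return T[:3,3],d/np.linalg.norm(d)
def atz(c,px,z):
    o,d=ray(c,px);return o+d*(z-o[2])/d[2]
def tri(a,b):
    o1,d1=ray("side",a);o2,d2=ray("top",b)
    t=np.linalg.lstsq(np.c_[d1,-d2],o2-o1,rcond=None)[0];p,q=o1+t[0]*d1,o2+t[1]*d2
    return (p+q)/2,np.linalg.norm(p-q)
E
python3 - <<'E'
from h import *
np.set_printoptions(precision=4,suppress=True)
for c in("side","top"):
    im=read_camera(c);cv2.imwrite(f"pics/{c}0.png",im[...,::-1])
    print(c,np.linalg.inv(camera_params(c)["camera_from_world"])[:3,3])
    for n in("cabinet","stay","knob","last_hole","sill","tin","dye_bottle","mallet"):
        print(n,[(np.round(r["at"],1),round(r["confidence"],2)) for r in tip_of(c,n)[:2]])
print(read_tcp_rot(),read_time_s())
E
```

```text
side [ 0.1183 -0.2009  0.8339]
cabinet []
stay [(array([286.8, 274.1]), 0.89)]
knob [(array([276.4, 172.9]), 0.82)]
last_hole [(array([283.4, 196.5]), 0.76)]
sill [(array([280.5, 238.3]), 0.46)]
tin [(array([388.9, 201.7]), 0.56), (array([280.6, 196.5]), 0.49)]
dye_bottle [(array([226.4, 204.6]), 0.96)]
mallet [(array([460. , 270.9]), 0.95)]
top [ 0.4318 -0.0501  1.2201]
cabinet [(array([361.7, 182.3]), 0.7), (array([299.3, 232.8]), 0.67)]
stay [(array([317.5, 265.2]), 0.65)]
knob [(array([279.5, 187.9]), 0.8)]
last_hole [(array([283. , 206.6]), 0.74)]
sill [(array([296.3, 232. ]), 0.45)]
tin [(array([363.7, 182.4]), 0.58)]
dye_bottle [(array([232.3, 199.2]), 0.96)]
mallet [(array([423.2, 200.7]), 0.69), (array([297.7, 234.2]), 0.53)]
[ 0.133   0.9911 -0.     -0.    ] 0.9
```

View pics/side0.png

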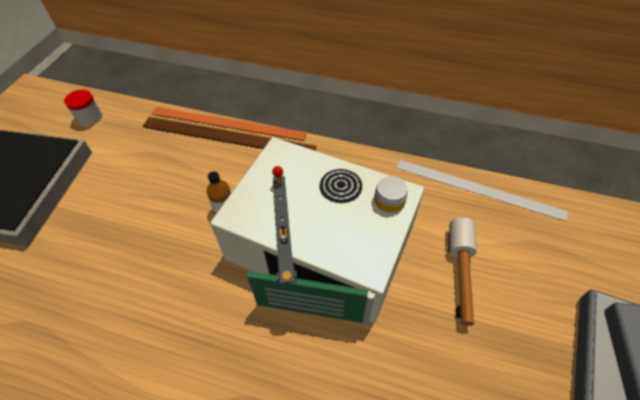

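View pics/top0.png

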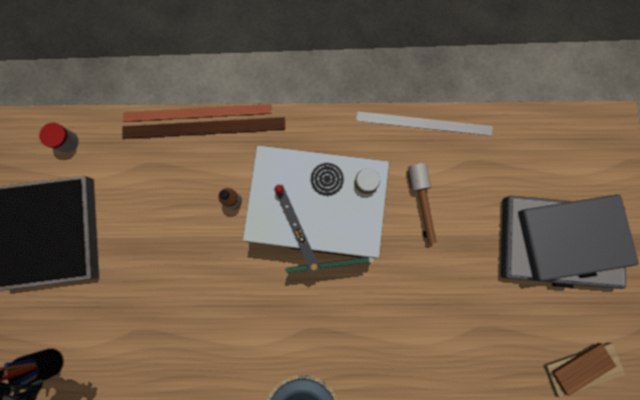

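The side view shows the stay from its pivot (286,275) to the red knob (277,172), with the flap below it. In the top view the pivot is at (314,267), the knob at (279,188), and the cabinet top's corners are near (258,147), (387,161), (379,256) and (245,241). I'll enlarge both.

```bash
python3 - <<'E'
from h import *
a=cv2.imread("pics/top0.png")[135:285,235:395];b=cv2.imread("pics/side0.png")[135:325,210:430]
cv2.imwrite("pics/topc.png",cv2.resize(a,None,fx=4,fy=4,interpolation=cv2.INTER_CUBIC))
cv2.imwrite("pics/sidec.png",cv2.resize(b,None,fx=3,fy=3,interpolation=cv2.INTER_CUBIC))
print("knob",tri((276.4,172.9),(279.5,187.9)));print("pivot",tri((286.8,274.1),(314,266)))
print([atz("top",p,.15).round(4) for p in((258,147),(387,161),(379,256),(245,241))])
print("tin",atz("top",(367,180),.195),"hole",tri((283.4,196.5),(283,206.6)),"sill",atz("top",(296.3,232),.15),atz("side",(280.5,238.3),.15))
print("bottle",atz("top",(228,197),.13))
E
```

```text
knob (array([0.61825033, 0.05129602, 0.17763539]), np.float64(0.0016237166556253928))
pivot (array([ 0.41832659, -0.03836345,  0.15691445]), np.float64(0.002860111464879514))
[array([0.7359, 0.1117, 0.15  ]), array([ 0.6943, -0.2347,  0.15  ]), array([ 0.4418, -0.206 ,  0.15  ]), array([0.4837, 0.1426, 0.15  ])]
tin [ 0.63403443 -0.17434296  0.195     ] hole (array([0.57663106, 0.03431099, 0.15535258]), np.float64(0.019641903576103223)) sill [0.50599554 0.00871993 0.15      ] [ 0.48914199 -0.00141318  0.15      ]
bottle [0.60342437 0.19400037 0.13      ]
```

View pics/topc.png

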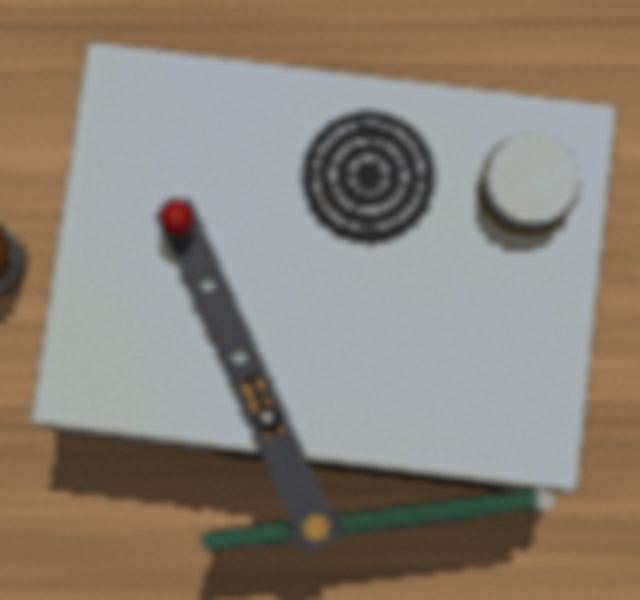

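View pics/sidec.png

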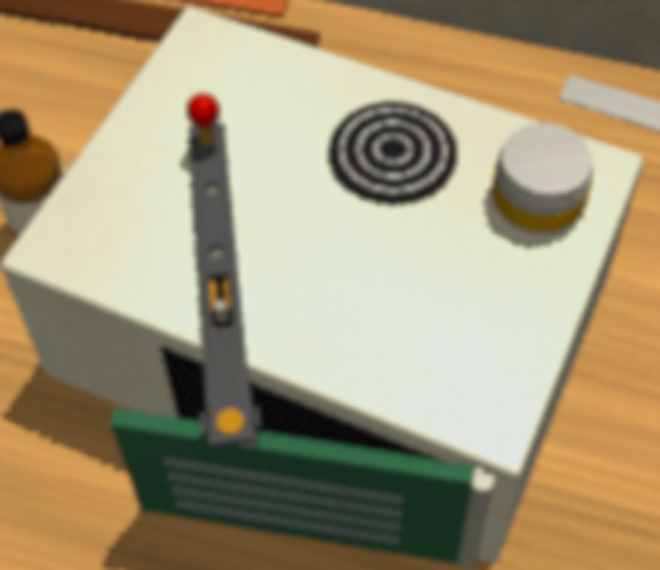

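The enlarged views show the holes, screw, cabinet corners and the pin's bright tip in the slot: top (301.5,239.3), side (283.3,237.7). Next I fit a full model to these points.

```bash
cat > fit.py <<'E'
from h import *
from scipy.optimize import least_squares
from scipy.spatial.transform import Rotation as R
def piv(c,th):
    l=np.array([-.136-.150*np.sin(th),-.160+.150*np.cos(th)]);s,k=np.sin(c[2]),np.cos(c[2])
    return np.array([c[0]+k*l[0]-s*l[1],c[1]+s*l[0]+k*l[1],.157])
def pt(c,th,psi,phi,v): return piv(c,th)+R.from_euler("ZY",[psi,-phi]).apply(v)
def corners(c): return np.array([[c[0]+np.cos(c[2])*a-np.sin(c[2])*b,c[1]+np.sin(c[2])*a+np.cos(c[2])*b,.15] for a,b in((.13,.18),(.13,-.18),(-.13,-.18),(-.13,.18))])
V=np.array([[.2157,0,.036],[.1737,0,.003],[.122,0,.003]])
E
cat > run.py <<'E'
from fit import *
np.set_printoptions(precision=4,suppress=True)
O={"top":np.array([(257.5,146),(388.5,161.5),(379.25,257.5),(243.5,240.5),(279.25,189),(286.75,206.5),(295,224.25),(314,266.75),(301.5,239.25)]),
"side":np.array([(272.7,137.7),(423.3,187.3),(383.3,292.7),(211.7,223),(277.7,171.3),(280.3,198),(282,219.7),(286.7,275.3),(283.3,237.7)])}
def pts(p):
    c,psi,th=p[:3],p[3],p[5]
    return np.vstack([corners(c),pt(c,th,psi,0,V),piv(c,th)+[0,0,.007],pt(c,th,psi,0,[p[4],0,.012])])
def res(p): return np.r_[np.concatenate([(proj(k,pts(p))-O[k]).ravel() for k in O]),(p[5]-.25)/.005]
s=least_squares(res,[.59,-.047,-.1,.4,.085,.25],loss="soft_l1");p=s.x
print(p);print({k:(proj(k,pts(p))-O[k]).round(1).tolist() for k in O})
c,psi=p[:3],p[3]
print("knob",pt(c,p[5],psi,0,V[0]),"pin",pt(c,p[5],psi,0,[p[4],0,0]),"pin raw",tri(O["side"][-1],O["top"][-1]))
np.save("fit.npy",p)
for xs in (p[4]-.005,p[4],p[4]+.005,.085):
    P=pt(c,p[5],psi,0,[xs,0,0])
    f=lambda q:(pt(c,q[0],q[1],0,[.1737,0,0])-P)[:2]*1e3
    q=least_squares(f,[.85,psi]).x;print(xs,q,"dpsi",q[1]-psi,"knob",pt(c,q[0],q[1],0,V[0]))
E
python3 run.py
```

```text
[ 0.5878 -0.0489 -0.1301  0.4202  0.0762  0.2504]
{'top': [[0.1, -0.5], [2.0, -0.2], [1.6, 0.9], [0.0, 1.0], [1.1, 0.7], [1.2, -0.2], [1.1, -0.1], [1.5, 0.6], [1.7, 0.8]], 'side': [[-1.4, -2.2], [1.4, -1.6], [-0.5, 0.3], [-3.6, -0.3], [-0.9, -0.3], [-0.6, -0.5], [-0.4, -0.9], [-0.4, -0.5], [-0.4, -1.2]]}
knob [0.6112 0.047  0.193 ] pin [ 0.4838 -0.0099  0.157 ] pin raw (array([ 0.4873, -0.0066,  0.1571]), np.float64(0.0032859525784089566))
0.07117066081173962 [0.9484 0.4492] dpsi 0.028998784210187423 knob [0.517  0.0063 0.193 ]
0.07617066081173962 [0.9128 0.4378] dpsi 0.01759441439957249 knob [0.5218 0.0079 0.193 ]
0.08117066081173963 [0.8775 0.4275] dpsi 0.0072985492768805615 knob [0.5266 0.0096 0.193 ]
0.085 [0.8507 0.4203] dpsi 0.0001514769735981858 knob [0.5302 0.0108 0.193 ]
```

The model fits to about 2 mm, and it puts the pin at roughly -9 mm in its slot. Now I grasp the knob and lift it.

```bash
cat > go.py <<'E'
from fit import *
np.set_printoptions(precision=4,suppress=True)
p=np.load("fit.npy");c=p[:3]
def quat(psi,s):
    y=s*np.array([-np.sin(psi),np.cos(psi),0]);z=np.array([0,0,-1.]);return R.from_matrix(np.c_[np.cross(y,z),y,z]).as_quat()
def K(th,psi,phi): return pt(c,th,psi,phi,V[0])
E
python3 - <<'E'
from go import *
k=K(p[5],p[3],0)
best=[]
for s in(1,-1):
    j=inverse_kinematics(k+[0,0,.09],quat(p[3],s))
    if j is not None: best.append((abs(j[6]),s));print(s,np.array(j))
s=min(best)[1];np.save("s.npy",s);q=quat(p[3],s)
move_ptp(k+[0,0,.09],q);move_gripper(.05,25)
print(read_time_s(),read_eef_pos()-k,read_ft_force())
movel(k+[0,0,.002],speed=.1)
f0=read_ft_force();print(f0)
move_gripper(.0,20);print(read_finger_gap(),read_grasp_force(),np.array(read_ft_force())-f0,read_time_s())
for phi in(.03,.08,.14,.2,.23):
    movel(K(p[5],p[3],phi)+[0,0,.002],speed=.06);print(phi,np.array(read_ft_force())-f0,read_ft_torque())
np.save("f0.npy",f0);print(read_finger_gap(),read_grasp_force(),read_time_s())
cv2.imwrite("pics/lift.png",cv2.resize(read_camera("side")[100:340,180:440,::-1],None,fx=2.3,fy=2.3))
E
```

```text
1 [-0.6341  0.3216  0.6052  1.6786 -0.194   1.202   2.0084]
-1 [-0.7971  0.3672  0.8246  1.6854 -0.2851  1.2145 -1.0557]
3.9167 [-0.      0.0001  0.09  ] [ 0.0957 -0.1767 -0.6162]
[-0.0509 -0.5083 -0.2207]
0.022763656601209294 19.5622980594635 [0.8912 0.089  0.1608] 5.3083
0.03 [ 0.5129 -0.4391 -0.5521] [-0.0171 -0.0479  0.0211]
0.08 [ 0.1409  1.0936 -0.8391] [ 0.0017 -0.1128  0.1203]
0.14 [ 0.5695  0.406  -0.1285] [-0.0125 -0.1295  0.0166]
0.2 [ 0.4381  0.4447 -0.4883] [ 0.0082 -0.11   -0.004 ]
0.23 [ 0.0214  1.0488 -2.7017] [ 0.0396 -0.0454  0.0022]
0.022219996815368008 19.656359553337097 6.8917
```

View pics/lift.png

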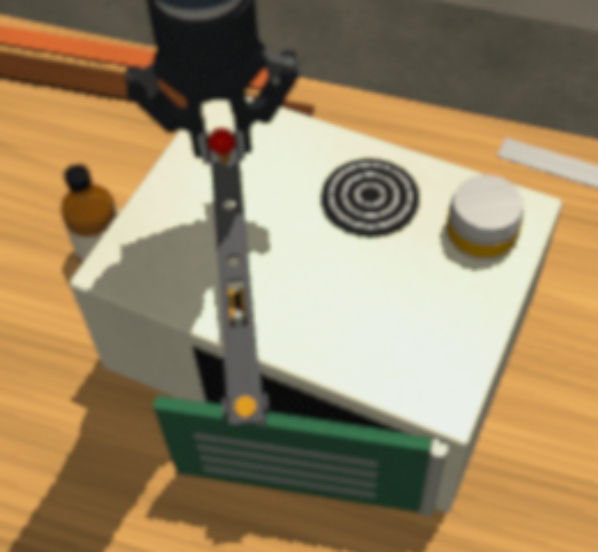

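The lifted stay is clear of the pin, with the red knob at full-image (276.5,162.2) between the fingertips. I check whether the knob sits centred in the pads.

```bash
python3 - <<'E'
from go import *
t=np.array(read_eef_pos());print(t,"K",K(p[5],p[3],.23),proj("side",[t,t-[0,0,.002],t-[.01,0,0]]),proj("top",[t]))
for cam in("side","top"):
    im=read_camera(cam).astype(int);m=(im[...,0]>90)&(im[...,1]<50)&(im[...,2]<60)
    u=proj(cam,[t])[0];yy,xx=np.nonzero(m);n=np.hypot(xx-u[0],yy-u[1])<12
    print(cam,xx[n].mean(),yy[n].mean(),n.sum(),[r["at"] for r in tip_of(cam,"last_hole")[:1]],proj(cam,[pt(c,p[5],p[3],.23,V[1])]))
print(read_finger_gap())
E
```

```text
[0.5985 0.0413 0.2434] K [0.5985 0.0414 0.2412] [[274.8064 159.2388]
 [274.9109 159.9496]
 [272.9267 163.0806]] [[280.6886 191.2823]]
side 275.7283950617284 161.39506172839506 81 [[281.0, 188.6]] [[278.0978 187.425 ]]
top nan nan 0 [[285.0, 204.5]] [[287.6398 206.0881]]
0.022033451804583423<stdin>:6: RuntimeWarning: Mean of empty slice.
  ret = ret.dtype.type(ret / rcount)
```

```bash
python3 - <<'E'
from go import *
pause(.4);print(read_finger_gap(),read_grasp_force());pause(.4);print(read_finger_gap(),np.array(read_ft_force())-np.load("f0.npy"),read_ft_torque())
im=cv2.resize(read_camera("side")[130:190,240:320,::-1],None,fx=7,fy=7,interpolation=cv2.INTER_CUBIC);cv2.imwrite("pics/g.png",im)
E
```

```text
0.022407829803655598 19.659720361232758
0.021845832001040157 [ 0.1172  0.8259 -1.1589] [ 0.0835 -0.1012 -0.0616]
```

View pics/g.png

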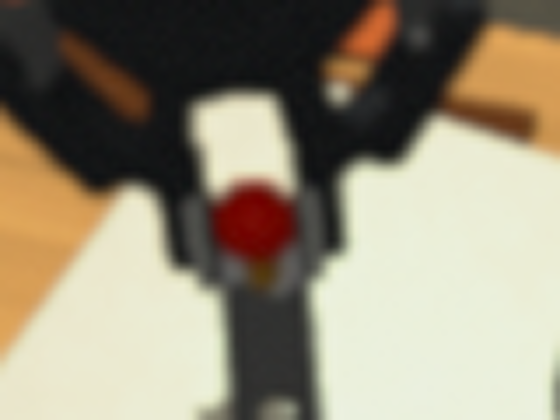

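The ball sits firmly between the pads, and the gap variation is only reading noise. Now I swing the flap and lower towards the estimated pin position.

```bash
cat >> go.py <<'E'
s=float(np.load("s.npy"));U=np.array([np.cos(p[3]),np.sin(p[3]),0])
def solve(xs,lat=0.):
    P=pt(c,p[5],p[3],0,[xs,lat,0])
    return least_squares(lambda q:(pt(c,q[0],q[1],0,[.1737,0,0])-P)[:2]*1e3,[.85,p[3]]).x
def to(th,psi,phi,speed=.06,dz=.002): movel(K(th,psi,phi)+[0,0,dz],quat(psi,s),speed=speed)
def fz(n=4):
    return np.mean([read_ft_force() for _ in range(n)],0)
E
python3 - <<'E'
from go import *
th,psi=solve(p[4]);print(th,psi)
for a in np.linspace(.2,1,5):
    to(p[5]+a*(th-p[5]),p[3]+a*(psi-p[3]),.23);print(a,fz(),read_finger_gap())
pause(.2);b=fz();t0=read_time_s();b=fz();print(read_time_s()-t0,"base",b)
np.save("b.npy",b)
cv2.imwrite("pics/sw.png",cv2.resize(read_camera("side")[100:340,180:440,::-1],None,fx=2.3,fy=2.3))
for phi in(.18,.14,.12,.10,.09,.085,.08,.075,.07,.065,.06):
    to(th,psi,phi,.03);pause(.1);f=fz()-b;print(phi,f,read_ft_torque())
    if f[2]>1.5: break
print(read_time_s())
E
```

```text
0.9127893555784945 0.437786170489209
0.2 [-1.3304 -0.6504 -1.5666] 0.022337891048575094
0.4 [-0.3807  0.1673 -1.7512] 0.021801555029213625
0.6000000000000001 [-1.5877  0.4393 -1.6468] 0.022398907158317716
0.8 [-1.2105 -0.084  -2.311 ] 0.022196614767260554
1.0 [ 0.0777 -0.5952 -0.9965] 0.022264507521685264
0.0 base [-1.0387 -0.452  -1.4045]
0.18 [ 1.2786 -0.7754  0.8032] [ 0.0834  0.0061 -0.0378]
0.14 [2.4755 0.255  0.5762] [ 0.0702 -0.0295 -0.0452]
0.12 [1.5979 1.0113 1.1446] [ 0.0577  0.0235 -0.0024]
0.1 [0.1861 0.0504 0.3733] [-0.0096  0.022  -0.0225]
0.09 [ 1.1152 -0.0663  0.5254] [-0.0205  0.0262  0.0027]
0.085 [0.6416 0.3449 0.4869] [0.0086 0.0808 0.0236]
0.08 [0.4808 0.1905 1.5158] [-0.0371  0.1444 -0.0271]
13.6417
```

View pics/sw.png

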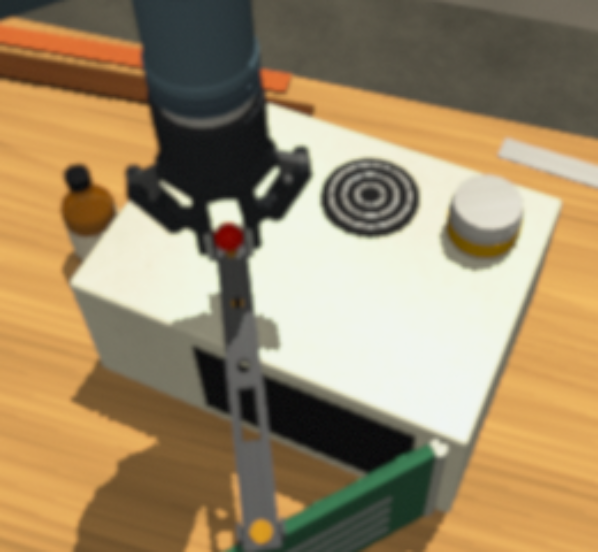

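The flap has swung wide, with the last hole over the pin area (brass visible at about (238,300) in the crop). I continue down gently with averaged force readings.

```bash
python3 - <<'E'
from go import *
th,psi=solve(p[4]);b=np.load("b.npy")
print(fz(40)-b)
for phi in(.077,.074,.071,.068,.065,.062,.059,.056,.053,.05,.04,.03,.02,.01,.004):
    to(th,psi,phi,.02);pause(.08);f=fz(40)-b;print(phi,f,np.mean([read_ft_torque() for _ in range(20)],0))
    if f[2]>3.5: break
print(read_time_s())
E
```

```text
[0.4808 0.1905 1.5158]
0.077 [0.3185 0.1147 2.4862] [-0.0479  0.1917  0.0419]
0.074 [-0.6537  0.3203  2.6328] [-0.1274  0.2639 -0.0043]
0.071 [1.568  1.7843 1.3116] [0.1052 0.0877 0.0034]
0.068 [1.456  0.9744 1.0316] [ 0.3134 -0.0654 -0.0666]
0.065 [2.0467 2.5546 1.4329] [ 0.3935 -0.134   0.0152]
0.062 [2.2471 2.6532 1.2631] [ 0.5076 -0.2043 -0.0702]
0.059 [2.2573 3.7845 2.8198] [ 0.5595 -0.2735 -0.0051]
0.056 [2.7523 4.062  2.4014] [ 0.6111 -0.3438 -0.    ]
0.053 [3.3322 3.9137 3.1022] [ 0.662  -0.3904 -0.0381]
0.05 [3.3301 4.5195 3.151 ] [ 0.6712 -0.5837  0.0114]
0.04 [4.3162 4.9584 2.9845] [ 0.7145 -0.6283  0.0142]
0.03 [3.6129 4.5078 2.4819] [ 0.7623 -0.5569 -0.0315]
0.02 [3.3841 3.7844 2.3836] [ 0.707  -0.5917  0.0612]
0.01 [3.6273 4.4732 2.6642] [ 0.7605 -0.4542  0.0588]
0.004 [2.1956 2.7145 3.7322] [ 0.6718 -0.4151  0.0083]
18.675
```

```bash
python3 - <<'E'
from go import *
a=read_camera("side")[140:300,200:360,::-1]
cv2.imwrite("pics/dn.png",cv2.resize(a,None,fx=3.7,fy=3.7,interpolation=cv2.INTER_CUBIC))
t=np.array(read_eef_pos());print(t,read_finger_gap(),proj("side",[t]))
E
```

```text
[0.5216 0.0078 0.1958] 0.0223861191332835 [[279.6873 209.9444]]
```

View pics/dn.png

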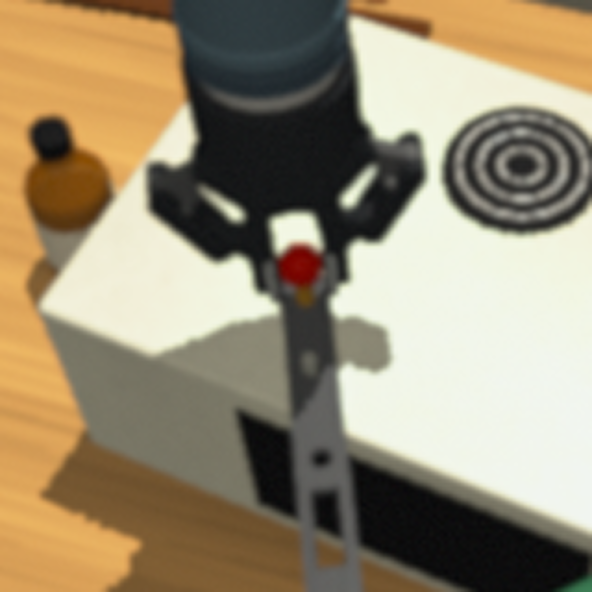

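The pin's tip shows in the last hole at about (309,360) in the crop. The knob has the same offset from the tool as before, so nothing slipped and the stay is down. I release, retreat and check.

```bash
python3 - <<'E'
from go import *
move_gripper(.027);move_gripper(.05)
t=np.array(read_eef_pos());movel(t+[0,0,.06],speed=.08);move_ptp(t+[.0,.0,.2],read_tcp_rot())
print(read_time_s(),fz())
a=read_camera("side");b=read_camera("top")
pin=pt(c,p[5],p[3],0,[.085,0,0]);pin2=pt(c,p[5],p[3],0,[p[4],0,0])
th,psi=solve(p[4])
for cam in("side","top"):
    print(cam,proj(cam,[K(th,psi,0),K(th,psi,.07)]),[r["at"] for r in tip_of(cam,"knob")[:1]],"hole",proj(cam,[pt(c,th,psi,0,V[1])]),[r["at"] for r in tip_of(cam,"last_hole")[:1]])
A=cv2.resize(a[160:300,210:350,::-1],(560,560),interpolation=cv2.INTER_CUBIC)
cv2.imwrite("pics/end.png",A)
E
```

```text
20.8167 [-0.7228 -0.6268 -0.4399]
side [[279.8064 210.6924]
 [279.2208 207.3626]] [[276.4, 213.4]] hole [[283.3085 239.0077]] [[285.3, 237.9]]
top [[295.6774 224.545 ]
 [295.857  225.1242]] [] hole [[303.2963 240.2667]] [[299.3, 239.3]]
```

View pics/end.png

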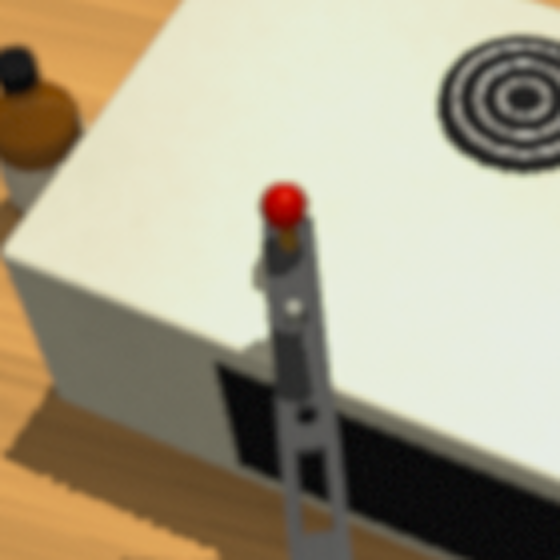

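The knob is at (281.3,211.3), which matches the fully-down prediction. The bright pin tip is at (283.3,237), the same pixel as at the start, and it now shows through the last hole. Handing in.

```bash
python3 -c "
from bench import *
pause(.5);print(sign_off())"
```

```text
the job is handed in; nothing more can be done
None
```

I lifted the stay, swung the flap wider, dropped the last hole over the pin so the stay lies flat, and let go; the job is handed in at about 21 s of the 51 s, but no verdict came back.

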